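Sort two samples into the block, then hold the loupe over the mount

ROBOT

A 6-joint arm with a two-finger parallel gripper is mounted at the origin on a cart in front of the work surface, level with it; the furniture and walls round the work are solid. World frame = base frame: x ahead of the robot, y to its left, z up, the work surface at z = 0. Lengths are in mm, angles in rad, forces in N, time in s.
With the tool pointing down it reaches from about 275 to 750 mm from the base axis. Payload 10.2 kg.
Tool frame: the origin (TCP) lies midway between the tips of the shut fingers; the grasp point (between the pads) lies 19 mm behind it (ctrl.tcp_to_grasp is the z of the grasp point in the tool frame, in mm); z points along the fingers, y is the direction in which the jaws open and shut (so a half turn about z gives the same grasp; the last joint's range is limited). The gripper opens to 85 mm and grips with 20 to 120 N. Pads are 22 mm wide; open, the fingers measure 114 mm over their backs; the gripper's body (76 mm by 85 mm) begins 54 mm behind the grasp point. The pads swing forward as they close: fully open they stand 13 mm farther back than shut.
Start: joints at [0.981, 0.313, 1.498, -0, 1.331, -0.223], TCP at [188.294, 490.078, 231.294] pointing down, gripper open.
Joint ranges: [-2.94, 2.94], [-0.97, 2.17], [0.19, 2.56], [-1.23, 4.37], [0.02, 3.11], [-2.88, 2.88]. Speed limits (rad/s): [2.39, 2.39, 3.01, 3.14, 3.14, 3.14].

INTERFACE

Orientations are given as a unit quaternion [w, x, y, z].
In Python, from rig import sensors, capture, order, ctrl gives the robot as it stands. The module is installed in compiled form; this text tells all that it offers.
- The arm moves only by the tool play_rows, never from a script. Its argument "deltas" is a list of rows, each a list of 7 numbers: the shift along the world's x, y, z in units of 40 mm (1.0 is 40 mm), then the turn, a rotation vector about the world's x, y, z in units of 6 degrees (1.0 is 6 degrees), then the opening, from -1 (shut) to 1 (fully open). A call has 1 to 8 rows; each row shifts and turns the commanded pose from where the row before left it; what a row does not reach is not made up. A row lasts 1/12 s, in which the tool goes at most 41.7 mm and 7.16 degrees, less where a joint would pass 70% of its speed; a pose out of reach is approached as far as the arm can. A call is refused whole if a number of a shift passes 1 or a number of a turn 1, either way. A call with a gripper value outside its range is refused whole. The fingers move at their own pace and stop on an object; "squeeze" is the grip in N (left out, the last holds). Time passes only in rows, so rows that do not move let the fingers close. It gives the time, the measured TCP pose, the force and the opening at its end, in the units of the state.
- sensors.sense(): the state, without advancing time (a new reading comes with each control period).
- capture(name): name is "side" or "top" or "wrist"; returns a dict with "pixels" (384x512x3 uint8, red, green, blue), "z_map" (384x512 float32, mm along the optical axis (not along the pixel's ray), 0 where there is no reading), "fx", "fy", "cx", "cy" (pixels), "eye" and "rotation" of the camera in the world; the wrist camera has in their place "tool_from_camera" (4x4, takes a point from camera to tool coordinates, whose origin is the TCP and whose axes are the flange's). Camera axes: x right, y down, z forward; pixel columns grow to the right and rows downward; lengths in mm; the calibration is good to about 2 mm. A picture is of the moment at which its call begins: read the wrist's pose just before it.
- order.finish_job(): hands the job in, once; it reports no verdict.
The state is a dict: "time_s": time; "joints": joint angles; "dq": joint speeds; "tau": joint torques, N m; "eef_pos": TCP position; "ee_rot": TCP orientation; "force": force on the tool from outside, world axes, zero at the start; "wrist_torque": the same for the moment, N m; "grip_width": opening from 0.0 (shut) to 1.0 (fully open).
Only numpy, scipy, OpenCV 4.12 (cv2) and the standard library are available. Lean on these libraries where they do the work, as an engineer would, in place of code of your own. Each camera call takes 0.05 s, during which the arm holds its last target. There are 200 camera calls.

TASK

Sort the two stray samples into the aluminium sample block: the resin mount face up in the wide round nest, the vial upright in the narrow one. Then fetch the eye loupe from beyond the lab jack, carry it clear over the jack and finish still holding it upright, centred and hovering about 10 mm above the mount's polished face. The loupe must never touch the mount or the jack; keep the vial from falling over, and leave everything else where it is.

Things in the scene. Friction and masses are not known exactly. Their poses are not given: they have to be found in the camera images.
- sample_block: Flat bare-aluminium block fixed to the worktop, 56 (x) x 170 (y) x 20 (z) mm, with a wide and a narrow round hole in its top. Both holes are 8 mm deep with flat floors, so their floors are 12 mm above the worktop, and have 2 mm chamfered mouths. Origin: centre of its underside. Its long axis is its y axis, roughly across the robot's front (yaw within 0.3 rad).
- mount_nest (a point): Centre of the mouth of the wide hole, 36 mm in diameter, level with the block's top (20 mm above the worktop); z up. The hole for the resin mount. 107 mm from the other hole.
- vial_socket (a point): Centre of the mouth of the narrow hole, 29 mm in diameter, level with the block's top; z up. The hole for the vial.
- mount: Polished section cast in a dark resin disc: upright cylinder 30.4 mm in diameter, 21 mm high, lying on the worktop with its polished face (its top) up. Origin: centre of its underside, z up. About 22 g.
- vial: Small glass vial with a screw cap, standing: 23 mm in diameter, 48 mm high (glass to 36 mm, above that the cap, 20.4 mm wide). Origin: centre of its underside, z up. About 24 g.
- loupe: Black eye loupe standing on its wide rim, 31 mm high: rim 35 mm wide and 8 mm high at the bottom, narrower barrel above it. Grip the barrel, from 8 to 31 mm above the underside; fingers stop at 22 mm when they close along its x or y axis. Origin: centre of its underside, z up (the barrel's axis). About 45 g. It stands to the left of the lab jack.
- lab_jack: Scissor lab jack fixed on the worktop between the loupe and the sample block, top plate about 120 x 150 mm at 66 mm height, a black star knob at its end towards the block. Origin: on the worktop below it. With the divider tool on its plate it is about 80 mm high.
- divider: Brass and black divider tool lying loose on the lab jack's plate, 48 x 172 x 11 mm; bystander, origin under its middle.
- objective: Spare microscope objective standing upright, 34 mm in diameter, 46 mm high; bystander, origin at the centre of its underside.
- petri_dish: Petri dish, 60 mm in diameter, 12 mm high; bystander, origin at the centre of its underside.
- tweezers: Straight tweezers lying flat, 14 x 122 x 9 mm; bystander, origin under the middle.
- blower: Rubber dust blower lying on its side, 51 x 120 x 51 mm; bystander, origin under the middle.
- sticky_pad: Pad of notes, 50 x 50 x 14 mm; bystander, origin at the centre of its underside.

How it is judged:
By the outcome, as a careful person would: the job done as asked, in the order asked, and still so for the second after the job is handed in, while the arm keeps its last pose, push and grip.
It also fails if it takes over 72 s, if anything falls off the work surface, if the arm or the gripper's body presses on something with over 40 N, if the wrist force passes 120 N, or if a joint passes its speed limit or range.

## Working session

There is one attempt and no reset: what is moved stays moved. The work goes in short steps, Python scripts to look and compute and a tool call to move; the robot and the scene stay as the last step left them, time stands still between calls to the robot, and variables do not carry over. Pictures are saved under pics/ and viewed, about 8 in all and at most 12, crops included, and the job is handed in when it is done.

Besides the shell and the picture viewer there is one more tool, called by a JSON object that holds its "name" and its "arguments". play_rows: Moves the arm, as the interface text tells. Its arguments: {"type":"object","properties":{"deltas":{"type":"array","items":{"type":"array","items":{"type":"number"}}},"squeeze":{"type":"number"}},"required":["deltas"]}

```bash
mkdir -p pics; cat > h.py <<'E'
import numpy as np, cv2
from rig import sensors, capture, order, ctrl
from scipy.spatial.transform import Rotation as R
def grab(name):
    s=sensors.sense(); c=capture(name)
    if name=="wrist":
        q=s["ee_rot"]; T=np.eye(4); T[:3,:3]=R.from_quat([q[1],q[2],q[3],q[0]]).as_matrix(); T[:3,3]=s["eef_pos"]
        T=T@np.array(c["tool_from_camera"])
    else:
        T=np.eye(4); T[:3,:3]=np.array(c["rotation"]); T[:3,3]=c["eye"]
    c["T"]=T; return c
def save(c,fn,box=None,k=1):
    im=c["pixels"]
    if box: im=im[box[1]:box[3],box[0]:box[2]]
    im=cv2.resize(im,None,fx=k,fy=k,interpolation=cv2.INTER_CUBIC) if k!=1 else im
    cv2.imwrite(fn,im[:,:,::-1])
def cloud(c):
    v,u=np.mgrid[0:384,0:512]; z=c["z_map"]
    P=np.stack([(u-c["cx"])/c["fx"]*z,(v-c["cy"])/c["fy"]*z,z],-1)@c["T"][:3,:3].T+c["T"][:3,3]
    P[z==0]=np.nan; return P
def onplane(c,u,v,h):
    d=c["T"][:3,:3]@np.array([(u-c["cx"])/c["fx"],(v-c["cy"])/c["fy"],1]); e=c["T"][:3,3]
    return e+d*(h-e[2])/d[2]
E
python3 - <<'E'
from h import *
s=sensors.sense(); print({k:np.round(v,3) for k,v in s.items()}, ctrl.tcp_to_grasp)
a=grab("top"); b=grab("side")
for n,c in(("top",a),("side",b)):
    save(c,f"pics/{n}1.png",k=1.5); print(n,c["T"].round(2),c["fx"],c["cx"],c["cy"])
    np.savez(f"{n}1.npz",**{k:c[k] for k in("pixels","z_map","fx","fy","cx","cy","T")})
E
```

```text
{'time_s': np.float64(0.0), 'joints': array([ 0.981,  0.313,  1.498, -0.   ,  1.331, -0.223]), 'dq': array([ 0.   ,  0.002, -0.001, -0.   , -0.   , -0.   ]), 'tau': array([ 2.0000e-03, -4.1227e+01, -2.5974e+01, -0.0000e+00,  4.0000e-03,
        0.0000e+00]), 'eef_pos': array([188.166, 489.853, 230.722]), 'ee_rot': array([-0.   ,  0.182,  0.983, -0.001]), 'force': array([ 0.383, -0.223,  0.224]), 'wrist_torque': array([-0.01 ,  0.02 , -0.001]), 'grip_width': np.float64(0.999)} -18.700000000000003Traceback (most recent call last):
  File "<stdin>", line 3, in <module>
  File "h.py", line 10, in grab
    T=np.eye(4); T[:3,:3]=np.array(c["rotation"]); T[:3,3]=c["eye"]
                 ~^^^^^^^
ValueError: could not broadcast input array from shape (4,) into shape (3,3)
```

Rotation is a quaternion.

```bash
sed -i 's/T=np.eye(4); T\[:3,:3\]=np.array(c\["rotation"\]);/q=c["rotation"]; T=np.eye(4); T[:3,:3]=R.from_quat([q[1],q[2],q[3],q[0]]).as_matrix();/' h.py
python3 - <<'E'
from h import *
a=grab("top"); b=grab("side")
for n,c in(("top",a),("side",b)):
    save(c,f"pics/{n}1.png",k=1.5); print(n,c["T"].round(2),c["fx"],c["cx"],c["cy"])
    np.savez(f"{n}1.npz",**{k:c[k] for k in("pixels","z_map","fx","fy","cx","cy","T")})
E
```

```text
top [[-2.00000e-02 -9.90000e-01  1.20000e-01  4.26790e+02]
 [-1.00000e+00  2.00000e-02  3.00000e-02 -3.42500e+01]
 [-3.00000e-02 -1.20000e-01 -9.90000e-01  1.42683e+03]
 [ 0.00000e+00  0.00000e+00  0.00000e+00  1.00000e+00]] 446.49390907771647 253.64559388111113 184.2310865122478
side [[ 9.80000e-01 -5.00000e-02  1.70000e-01  3.89050e+02]
 [-1.80000e-01 -3.40000e-01  9.20000e-01 -1.01277e+03]
 [ 1.00000e-02 -9.40000e-01 -3.40000e-01  4.54690e+02]
 [ 0.00000e+00  0.00000e+00  0.00000e+00  1.00000e+00]] 369.9935757765839 249.9856365753907 187.41739909139375
```

View pics/top1.png

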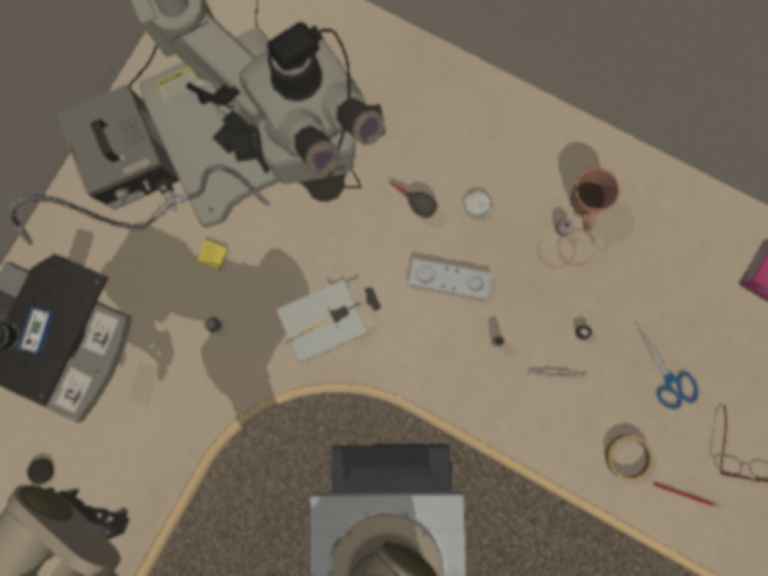

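View pics/side1.png

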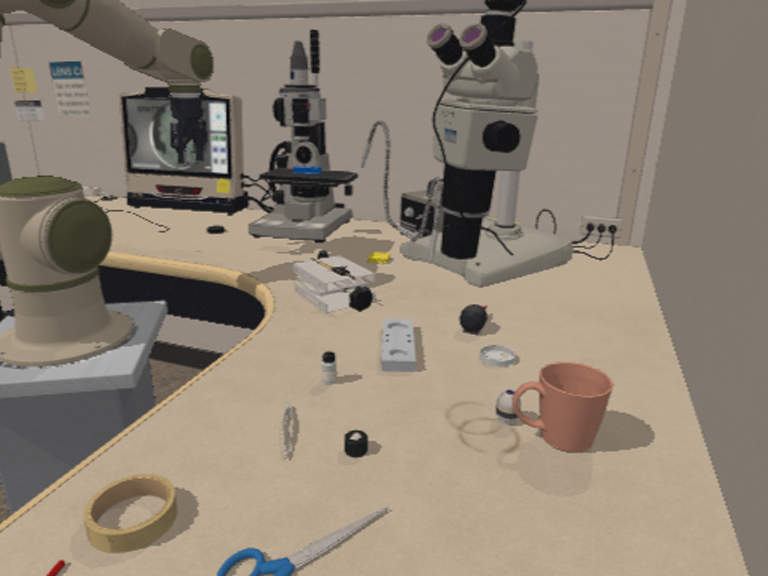

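The top view (1.5x) shows the block at (450,278), with the wide nest at (425,273) and the narrow one at (476,284). The vial is at (497,340), the mount at (584,331), the jack at (322,320) with its knob at (373,299), and the loupe at (213,324). The side view agrees, with the vial standing and the mount face up.

```bash
python3 - <<'E'
from h import *
c=dict(np.load("top1.npz")); P=cloud(c)
for n,u,v,h in(("nest",425,273,20),("socket",476,284,20),("vialcap",498,341,48),("mount",584,331,21),("loupe",213,323,31),("knob",373,299,50),("jack",322,320,66),("dish",477,203,12),("objective",563,227,46),("tweez",557,371,5),("blower",420,203,40)):
    print(n,onplane(c,u/1.5,v/1.5,h).round(0), P[int(v/1.5),int(u/1.5)].round(0))
b=c["pixels"][205:232,375:405]; 
q=P[195:236,180:256]; m=q[...,2]>55; print("jack>55",np.nanmin(q[m],0).round(),np.nanmax(q[m],0).round())
E
```

```text
nest [607. -92.  20.] [608. -92.   9.]
socket [ 581. -199.   20.] [ 583. -199.   11.]
vialcap [ 460. -236.   48.] [ 462. -237.   46.]
mount [ 479. -419.   21.] [ 481. -418.   21.]
loupe [509. 355.  31.] [510. 356.  26.]
knob [551.  17.  50.] [552.  19.  56.]
jack [509. 121.  66.] [510. 124.  63.]
dish [ 757. -208.   12.] [ 760. -209.    4.]
objective [ 694. -380.   46.] [ 695. -379.   46.]
tweez [ 397. -363.    5.] [ 398. -363.   -2.]
blower [754. -85.  40.] [754. -85.  45.]
jack>55 [443.  10.  55.] [566. 216.  85.]
```

{"name": "play_rows", "arguments": {"deltas": [[0.6, -0.75, 0, 0, 0, 0, 1], [0.6, -0.75, 0, 0, 0, 0, 1], [0.6, -0.75, 0, 0, 0, 0, 1], [0.6, -0.75, 0, 0, 0, 0, 1], [0.6, -0.75, 0, 0, 0, 0, 1], [0.6, -0.75, 0, 0, 0, 0, 1], [0.6, -0.75, 0, 0, 0, 0, 1], [0.6, -0.75, 0, 0, 0, 0, 1]], "squeeze": 40}}

```text
time_s: 0.82
eef_pos: [381.0, 248.4, 231.3]
ee_rot: [-0.0, 0.182, 0.983, -0.0]
force: [0.4, 0.8, -0.1]
grip_width: 0.999
```

{"name": "play_rows", "arguments": {"deltas": [[0.6, -0.75, 0, 0, 0, 0, 1], [0.6, -0.75, 0, 0, 0, 0, 1], [0.6, -0.75, 0, 0, 0, 0, 1], [0.6, -0.75, 0, 0, 0, 0, 1], [0.4, -0.85, 0, 0, 0, 0, 1], [0.2, -0.95, 0, 0, 0, 0, 1], [0, -1, 0, 0, 0, 0, 1], [0, -1, 0, 0, 0, 0, 1]]}}

```text
time_s: 1.48
eef_pos: [500.1, -23.8, 230.9]
ee_rot: [-0.0, 0.182, 0.983, 0.0]
force: [0.6, -0.0, 0.0]
grip_width: 0.999
```

{"name": "play_rows", "arguments": {"deltas": [[0, -1, 0, 0, 0, 0, 1], [0, -1, 0, 0, 0, 0, 1], [0, -1, 0, 0, 0, 0, 1], [0, -1, 0, 0, 0, 0, 1], [0, -1, 0, 0, 0, 0, 1], [0, -1, 0, 0, 0, 0, 1], [0, 0, 0, 0, 0, 0, 1], [0, 0, 0, 0, 0, 0, 1]]}}

```text
time_s: 2.15
eef_pos: [499.8, -263.4, 230.5]
ee_rot: [-0.001, 0.184, 0.983, 0.0]
force: [0.8, 1.0, 0.1]
grip_width: 1.002
```

```bash
python3 - <<'E'
from h import *
a=grab("wrist"); save(a,"pics/w1.png",k=1.5)
print(a["T"].round(2),np.round(a["tool_from_camera"],2),a["fx"])
np.savez("w1.npz",**{k:a[k] for k in("pixels","z_map","fx","fy","cx","cy","T")})
E
```

```text
[[ 3.6000e-01  9.0000e-01  2.4000e-01  4.3911e+02]
 [ 9.3000e-01 -3.5000e-01 -9.0000e-02 -2.3998e+02]
 [-0.0000e+00  2.6000e-01 -9.7000e-01  3.7302e+02]
 [ 0.0000e+00  0.0000e+00  0.0000e+00  1.0000e+00]] [[-0.0000e+00 -9.7000e-01 -2.6000e-01  6.5210e+01]
 [ 1.0000e+00  0.0000e+00 -0.0000e+00 -3.0000e-02]
 [ 0.0000e+00 -2.6000e-01  9.7000e-01 -1.4242e+02]
 [ 0.0000e+00  0.0000e+00  0.0000e+00  1.0000e+00]] 277.61709720609105
```

View pics/w1.png

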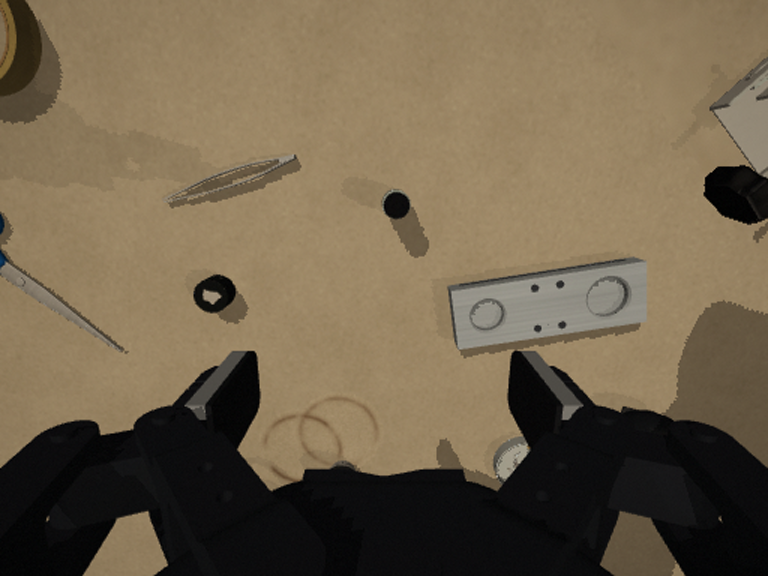

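The wrist view (1.5x) shows the mount at about (213,292), the vial cap at (396,205), the wide nest at (607,295), the socket at (487,314) and the tweezers at (232,180). I'll use the depth cloud to refine the positions.

```bash
cat > fit.py <<'E'
from h import *
def top(c,uv,lo,hi,r=40,k=1.5):
    P=cloud(c); u,v=int(uv[0]/k),int(uv[1]/k)
    w=P[max(v-r,0):v+r,max(u-r,0):u+r].reshape(-1,3); p0=P[v,u]
    w=w[(w[:,2]>lo)&(w[:,2]<hi)&(np.hypot(*(w[:,:2]-p0[:2]).T)<25)]
    (x,y),rr=cv2.minEnclosingCircle(w[:,:2].astype(np.float32))
    return np.round([x,y,2*rr,np.median(w[:,2]),len(w)],1), w.mean(0).round(1)
E
python3 - <<'E'
from fit import *
c=dict(np.load("w1.npz"))
print("mount",top(c,(213,292),18,24)); print("cap",top(c,(396,205),43,52))
print("table z",np.nanmedian(cloud(c)[180:200,200:300,2]))
# holes
for n,uv in(("nest",(607,295)),("sock",(487,314))): 
    P=cloud(c);u,v=int(uv[0]/1.5),int(uv[1]/1.5); w=P[v-25:v+25,u-25:u+25].reshape(-1,3)
    h=onplane(c,uv[0]/1.5,uv[1]/1.5,20); f=w[(w[:,2]<15.5)&(w[:,2]>9)&(np.hypot(w[:,0]-h[0],w[:,1]-h[1])<22)]
    print(n,h.round(1),"floor",cv2.minEnclosingCircle(f[:,:2].astype(np.float32)),f.mean(0).round(1),len(f))
P=cloud(c);m=(P[...,2]>17)&(P[...,2]<23);m[:,:290]=0;m[:160]=0;m[240:]=0;m[:,435:]=0
b=cv2.minAreaRect(P[m][:,:2].astype(np.float32));print("block",b)
E
```

```text
mount (array([ 477.8, -418.3,   30.7,   21.1,  419. ]), array([ 477.6, -417.9,   21.1]))
cap (array([ 461.4, -238.6,   19.8,   48.3,  237. ]), array([ 461.3, -238.5,   48.3]))
table z -0.1662343038281051
nest [603.4 -92.6  20. ] floor ((607.61865234375, -90.20801544189453), 17.705001831054688) [607.8 -89.8  11.8] 515
sock [ 582.  -196.4   20. ] floor ((584.7118530273438, -196.09100341796875), 14.415687561035156) [ 585.1 -195.9   11.9] 327
block ((594.8485717773438, -142.91717529296875), (170.2222900390625, 56.952239990234375), 78.05447387695312)
```

```bash
cat >> fit.py <<'E'
def mouth(c,uv,k=1.0,rad=26,h=20,thr=18.6):
    P=cloud(c); v,u=np.mgrid[0:384,0:512]; e=c["T"][:3,3]
    D=np.stack([(u-c["cx"])/c["fx"],(v-c["cy"])/c["fy"],np.ones(u.shape)],-1)@c["T"][:3,:3].T
    Q=e+D*((h-e[2])/D[...,2])[...,None]; q=onplane(c,uv[0]/k,uv[1]/k,h)
    m=(P[...,2]<thr)&(np.hypot(Q[...,0]-q[0],Q[...,1]-q[1])<rad)
    n,l,s,_=cv2.connectedComponentsWithStats(m.astype(np.uint8)); i=l[int(uv[1]/k),int(uv[0]/k)]
    pts=Q[l==i][:,:2].astype(np.float32); (x,y),r=cv2.minEnclosingCircle(pts)
    return np.round([x,y,2*r],1),pts.mean(0).round(1),np.sqrt(len(pts))
E
python3 - <<'E'
from fit import *
c=dict(np.load("w1.npz"))
print(mouth(c,(607,295),1.5),mouth(c,(487,314),1.5,22))
E
```

```text
(array([605.9, -92.3,  39.4]), array([604.9, -92.6], dtype=float32), np.float64(24.657656011875904)) (array([ 582. , -197.4,   35.1]), array([ 582.5, -196.6], dtype=float32), np.float64(19.72308292331602))
```

{"name": "play_rows", "arguments": {"deltas": [[-0.14, -0.97, -0.2, 0, 0, 0, 1], [-0.14, -0.97, -0.2, 0, 0, 0, 1], [-0.14, -0.97, -0.2, 0, 0, 0, 1], [-0.14, -0.97, -0.2, 0, 0, 0, 1], [0, 0, -1, 0, 0, 0, 1], [0, 0, -1, 0, 0, 0, 1], [0, 0, -1, 0, 0, 0, 1], [0, 0, 0, 0, 0, 0, 1]]}}

```text
time_s: 2.87
eef_pos: [475.9, -412.6, 71.7]
ee_rot: [-0.005, 0.182, 0.983, 0.005]
force: [-0.8, 1.0, -1.8]
grip_width: 0.999
```

```bash
python3 - <<'E'
from fit import *
a=grab("wrist"); print(sensors.sense()["eef_pos"].round(1)if hasattr(sensors.sense()["eef_pos"],"round") else sensors.sense()["eef_pos"])
save(a,"pics/w2.png",k=1.5)
P=cloud(a); m=(P[...,2]>18.5)&(P[...,2]<24)&(np.hypot(P[...,0]-478,P[...,1]+418)<28)
w=P[m]; print(cv2.minEnclosingCircle(w[:,:2].astype(np.float32)),w.mean(0))
E
```

```text
[ 477.3 -414.3   76.5]
((477.5350341796875, -418.4559631347656), 15.22594165802002) [ 477.21644727 -418.33531179   20.82713549]
```

{"name": "play_rows", "arguments": {"deltas": [[0, -0.03, -1, 0, 0, 0, 1], [0, 0, -0.5, 0, 0, 0, 1], [0, 0, -0.28, 0, 0, 0, 1], [0, 0, 0, 0, 0, 0, 1], [0, 0, 0, 0, 0, 0, 1], [0, 0, 0, 0, 0, 0, 1]]}}

```text
time_s: 3.42
eef_pos: [479.0, -419.2, 10.9]
ee_rot: [0.002, 0.182, 0.983, -0.001]
force: [-0.9, -0.4, -0.2]
grip_width: 1.001
```

{"name": "play_rows", "arguments": {"deltas": [[0, 0, 0, 0, 0, 0, -1], [0, 0, 0, 0, 0, 0, -1], [0, 0, 0, 0, 0, 0, -1], [0, 0, 0, 0, 0, 0, -1], [0, 0, 0, 0, 0, 0, -1], [0, 0, 0, 0, 0, 0, -1], [0, 0, 0, 0, 0, 0, -1], [0, 0, 0, 0, 0, 0, -1]], "squeeze": 30}}

```text
time_s: 4.08
eef_pos: [478.0, -418.5, 8.6]
ee_rot: [0.0, 0.182, 0.983, -0.0]
force: [-1.3, 2.1, 6.4]
grip_width: 0.338
```

{"name": "play_rows", "arguments": {"deltas": [[0, 0, 0, 0, 0, 0, -1], [0, 0, 0, 0, 0, 0, -1], [0, 0, 0, 0, 0, 0, -1], [0, 0, 0, 0, 0, 0, -1]]}}

```text
time_s: 4.42
eef_pos: [478.0, -418.5, 8.5]
ee_rot: [0.0, 0.182, 0.983, -0.0]
force: [0.0, 0.9, 4.9]
grip_width: 0.341
```

{"name": "play_rows", "arguments": {"deltas": [[0, 0, 0.3, 0, 0, 0, -1], [0, 0, 0.8, 0, 0, 0, -1], [0, 0, 0.9, 0, 0, 0, -1], [0.35, 0.9, 0, 0, 0, 0, -1], [0.35, 0.9, 0, 0, 0, 0, -1], [0.35, 0.9, 0, 0, 0, 0, -1], [0.35, 0.9, 0, 0, 0, 0, -1], [0.35, 0.9, 0, 0, 0, 0, -1]]}}

```text
time_s: 5.08
eef_pos: [548.2, -236.6, 88.8]
ee_rot: [0.0, 0.183, 0.983, -0.0]
force: [0.9, -0.3, 0.1]
grip_width: 0.341
```

{"name": "play_rows", "arguments": {"deltas": [[0.35, 0.9, 0, 0, 0, 0, -1], [0.35, 0.9, 0, 0, 0, 0, -1], [0.35, 0.9, 0, 0, 0, 0, -1], [0.35, 0.9, 0, 0, 0, 0, -1], [0.03, 0.05, 0, 0, 0, 0, -1], [0, 0, 0, 0, 0, 0, -1], [0, 0, 0, 0, 0, 0, -1], [0, 0, 0, 0, 0, 0, -1]]}}

```text
time_s: 5.75
eef_pos: [604.8, -93.6, 88.3]
ee_rot: [-0.0, 0.183, 0.983, -0.0]
force: [-0.5, -0.4, 0.7]
grip_width: 0.341
```

```bash
python3 - <<'E'
from fit import *
print(np.round(sensors.sense()["eef_pos"],1))
a=grab("wrist"); save(a,"pics/w3.png",k=1.5)
np.savez("w3.npz",**{k:a[k] for k in("pixels","z_map","fx","fy","cx","cy","T")})
P=cloud(a); m=(P[...,2]>92)&(P[...,2]<115)&(np.hypot(P[...,0]-605,P[...,1]+92)<14)
w=P[m]; print("mount top",np.median(w[:,2]),cv2.minEnclosingCircle(w[:,:2].astype(np.float32)))
E
```

```text
[604.8 -93.6  88.3]
mount top 100.56491046070181 ((604.9785766601562, -91.98649597167969), 13.983560562133789)
```

View pics/w3.png

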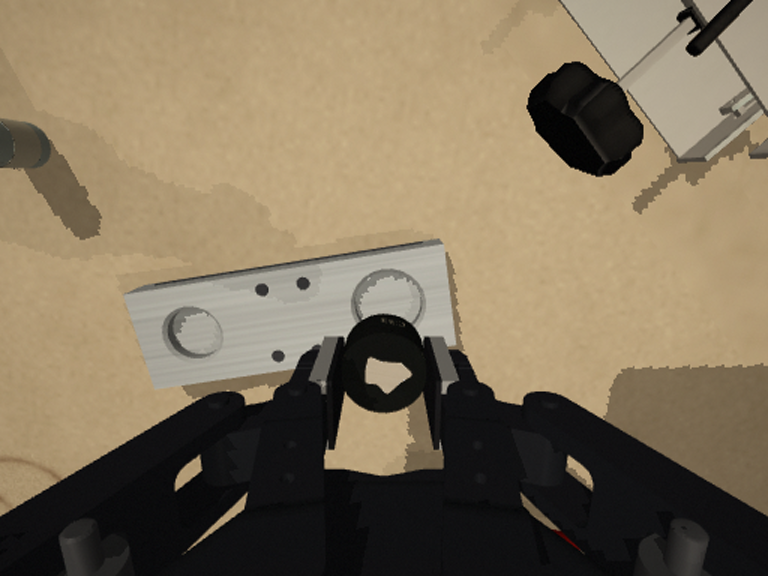

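The mount is held face up between the fingers at (385,360). The nest mouth is visible at about (388,302) and the socket at (193,332). I'll measure the mount's offset and re-check the holes.

```bash
python3 - <<'E'
from fit import *
c=dict(np.load("w3.npz")); P=cloud(c)
m=(P[...,2]>98)&(P[...,2]<104)&(np.hypot(P[...,0]-605,P[...,1]+92)<22); m[:,:228]=0; m[:,284:]=0
w=P[m]; print("mount",np.median(w[:,2]),w.mean(0).round(1),cv2.minEnclosingCircle(w[:,:2].astype(np.float32)))
A=np.c_[w[:,:2],np.ones(len(w))]; print("face tilt",np.linalg.lstsq(A,w[:,2],rcond=None)[0])
print("sock",mouth(c,(193,332),1.5,22))
# nest mouth: circle fit to far outer edge of mask
v,u=np.mgrid[0:384,0:512]; e=c["T"][:3,3]
D=np.stack([(u-c["cx"])/c["fx"],(v-c["cy"])/c["fy"],np.ones(u.shape)],-1)@c["T"][:3,:3].T
Q=e+D*((20-e[2])/D[...,2])[...,None]
k=(P[...,2]<18.6)&(P[...,2]>5)&(np.hypot(Q[...,0]-605,Q[...,1]+92.5)<26)&(v<215)
n,l,s,_=cv2.connectedComponentsWithStats(k.astype(np.uint8)); k=l==l[200,258]
ed=[];
for col in range(230,290):
    r=np.where(k[:,col])[0]
    if len(r): ed.append(Q[r[0],col,:2])
for row in range(185,207):
    r=np.where(k[row])[0]
    if len(r): ed+= [Q[row,r[0],:2],Q[row,r[-1],:2]]
ed=np.array(ed); A=np.c_[2*ed,np.ones(len(ed))]; x=np.linalg.lstsq(A,(ed**2).sum(1),rcond=None)[0]
print("nest",x[:2],2*np.sqrt(x[2]+x[:2]@x[:2]))
E
```

```text
mount 100.50781369071794 [603.8 -93.4 100.5] ((606.1519775390625, -94.50720977783203), 17.314760208129883)
face tilt [ 4.96348638e-03 -5.08570015e-03  9.70091543e+01]
sock (array([ 583.5, -196.2,   31.9]), array([ 583. , -195.5], dtype=float32), np.float64(31.74901573277509))
nest [604.96372263 -91.46279837] 36.04876779189251
```

{"name": "play_rows", "arguments": {"deltas": [[0.02, 0.03, -0.8, 0, 0, 0, -1], [0, 0, -0.5, 0, 0, 0, -1], [0, 0, -0.15, 0, 0, 0, -1], [0, 0, -0.1, 0, 0, 0, -1], [0, 0, -0.08, 0, 0, 0, -1], [0, 0, -0.05, 0, 0, 0, -1], [0, 0, 0, 0, 0, 0, -1], [0, 0, 0, 0, 0, 0, -1]]}}

```text
time_s: 6.47
eef_pos: [606.3, -91.3, 21.7]
ee_rot: [0.001, 0.182, 0.983, -0.0]
force: [-0.1, 0.1, 0.2]
grip_width: 0.342
```

{"name": "play_rows", "arguments": {"deltas": [[0, 0, -0.02, 0, 0, 0, -1], [0, 0, 0, 0, 0, 0, -0.1], [0, 0, 0, 0, 0, 0, 0.1], [0, 0, 0, 0, 0, 0, 0.1], [0, 0, 0, 0, 0, 0, 0.3], [0, 0, 0, 0, 0, 0, 0.3], [0, 0, 0.5, 0, 0, 0, 0.3], [0, 0, 1, 0, 0, 0, 0.5]]}}

```text
time_s: 7.13
eef_pos: [603.5, -90.4, 76.5]
ee_rot: [-0.004, 0.182, 0.983, 0.001]
force: [0.1, -0.0, 0.1]
grip_width: 0.746
```

{"name": "play_rows", "arguments": {"deltas": [[0, 0, 1, 0, 0, 0, 1], [-0.7, -0.7, 0, 0, 0, 0, 1], [-0.7, -0.7, 0, 0, 0, 0, 1], [-0.7, -0.7, 0, 0, 0, 0, 1], [-0.7, -0.7, 0, 0, 0, 0, 1], [-0.7, -0.7, 0, 0, 0, 0, 1], [0, 0, 0, 0, 0, 0, 1], [0, 0, 0, 0, 0, 0, 1]]}}

```text
time_s: 7.8
eef_pos: [465.0, -232.4, 120.4]
ee_rot: [0.0, 0.184, 0.983, -0.0]
force: [0.9, 1.1, 1.0]
grip_width: 1.0
```

```bash
python3 - <<'E'
from fit import *
print(np.round(sensors.sense()["eef_pos"],1))
a=grab("wrist"); save(a,"pics/w4.png",k=1.5)
P=cloud(a)
def ck(n,x,y,lo,hi,r=26):
    m=(P[...,2]>lo)&(P[...,2]<hi)&(np.hypot(P[...,0]-x,P[...,1]-y)<r); w=P[m]
    if len(w)>5: print(n,len(w),np.median(w[:,2]).round(1),w.mean(0).round(1),cv2.minEnclosingCircle(w[:,:2].astype(np.float32)))
    else: print(n,len(w))
ck("mount",605,-92,28,40); ck("cap",461,-238.5,43,52)
E
```

```text
[ 465.  -232.4  120.4]
mount 621 32.4 [600.6 -93.1  32.1] ((604.611328125, -91.6179428100586), 15.812871932983398)
cap 485 48.2 [ 460.8 -237.8   48. ] ((461.33001708984375, -238.03219604492188), 10.080986022949219)
```

View pics/w4.png

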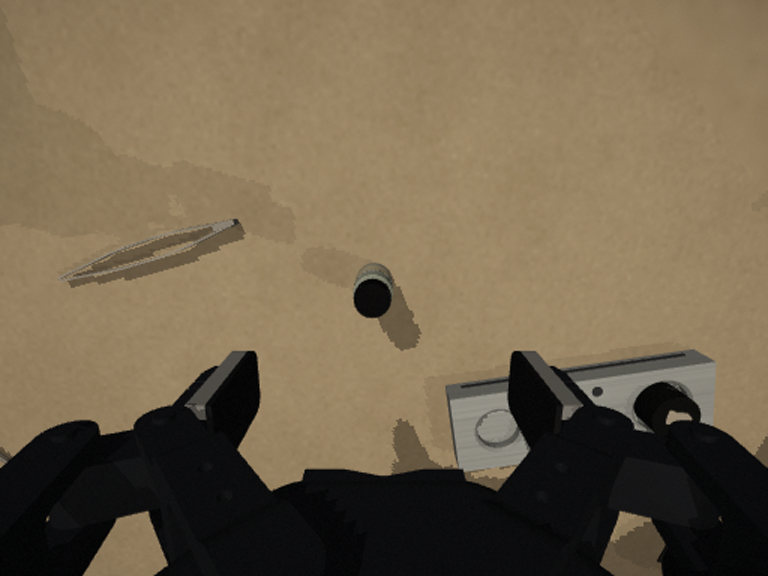

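The mount is nested: its top is at about 32.5–33, centred at (604.6,-91.6). The vial stands at (461.2,-238.2). Next I'll grip the vial.

{"name": "play_rows", "arguments": {"deltas": [[-0.1, -0.15, 0, 0, 0, 0, 1], [0, 0, -0.7, 0, 0, 0, 1], [0, 0, -0.9, 0, 0, 0, 1], [0, 0, -0.7, 0, 0, 0, 1], [0, 0, -0.3, 0, 0, 0, 1], [0, 0, -0.12, 0, 0, 0, 1], [0, 0, 0, 0, 0, 0, 1], [0, 0, 0, 0, 0, 0, 0.3]]}}

```text
time_s: 8.52
eef_pos: [462.6, -237.1, 12.0]
ee_rot: [0.001, 0.182, 0.983, -0.0]
force: [-0.3, -0.1, -0.3]
grip_width: 0.883
```

{"name": "play_rows", "arguments": {"deltas": [[0, 0, 0, 0, 0, 0, -0.1], [0, 0, 0, 0, 0, 0, -0.25], [0, 0, 0, 0, 0, 0, -0.35], [0, 0, 0, 0, 0, 0, -0.45], [0, 0, 0, 0, 0, 0, -0.6], [0, 0, 0, 0, 0, 0, -1], [0, 0, 0, 0, 0, 0, -1], [0, 0, 0, 0, 0, 0, -1]]}}

```text
time_s: 9.18
eef_pos: [462.1, -237.3, 11.8]
ee_rot: [0.0, 0.182, 0.983, -0.0]
force: [-1.0, 0.5, 5.7]
grip_width: 0.26
```

{"name": "play_rows", "arguments": {"deltas": [[0, 0, 0, 0, 0, 0, -1], [0, 0, 0, 0, 0, 0, -1], [0, 0, 0, 0, 0, 0, -1]]}}

```text
time_s: 9.43
eef_pos: [462.1, -237.3, 11.8]
ee_rot: [0.0, 0.182, 0.983, -0.0]
force: [-1.0, 0.5, 7.0]
grip_width: 0.255
```

{"name": "play_rows", "arguments": {"deltas": [[0, 0, 0.3, 0, 0, 0, -1], [0, 0, 0.8, 0, 0, 0, -1], [0, 0, 0.6, 0, 0, 0, -1], [0.75, 0.25, 0, 0, 0, 0, -1], [0.75, 0.25, 0, 0, 0, 0, -1], [0.75, 0.25, 0, 0, 0, 0, -1], [0.75, 0.25, 0, 0, 0, 0, -1], [0, 0, 0, 0, 0, 0, -1]]}}

```text
time_s: 10.1
eef_pos: [585.5, -195.2, 79.1]
ee_rot: [0.001, 0.181, 0.983, 0.0]
force: [1.2, -0.3, -0.8]
grip_width: 0.261
```

{"name": "play_rows", "arguments": {"deltas": [[0, 0, 0, 0, 0, 0, -1], [0, 0, 0, 0, 0, 0, -1]]}}

```text
time_s: 10.27
eef_pos: [581.2, -197.1, 78.9]
ee_rot: [-0.001, 0.182, 0.983, 0.0]
force: [0.3, -0.0, -0.3]
grip_width: 0.258
```

```bash
python3 - <<'E'
from fit import *
print(np.round(sensors.sense()["eef_pos"],1))
a=grab("wrist"); save(a,"pics/w5.png",k=1.5)
P=cloud(a); q=sensors.sense()["eef_pos"]
m=(P[...,2]>q[2]+30)&(P[...,2]<q[2]+45)&(np.hypot(P[...,0]-q[0],P[...,1]-q[1])<14); m[:,:225]=0;m[:,287:]=0
w=P[m]; print(len(w),np.median(w[:,2]),w.mean(0),cv2.minEnclosingCircle(w[:,:2].astype(np.float32)))
E
```

```text
[ 581.2 -197.1   78.9]
2120 115.16773365535613 [ 579.77971894 -196.84065525  114.88508198] ((581.0182495117188, -197.42343139648438), 13.978473663330078)
```

View pics/w5.png

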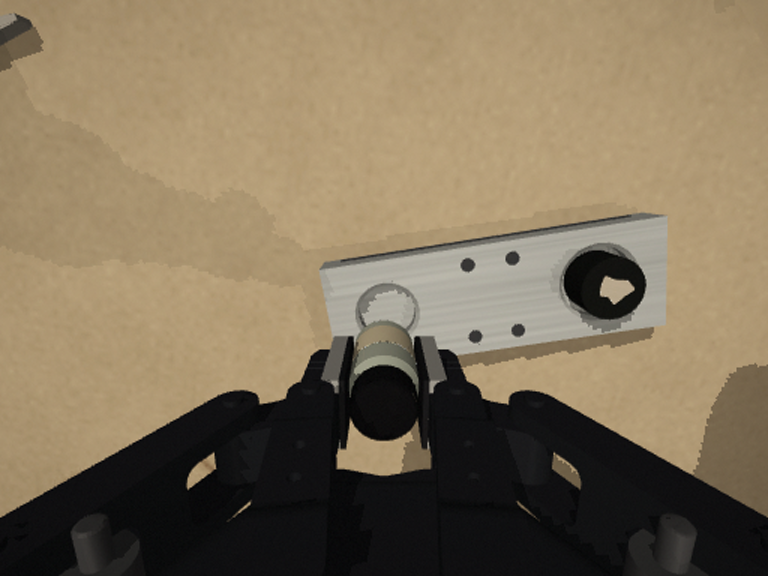

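The vial hangs upright in the grip at (385,385) and the mount is in its nest at (605,285). Lowering the vial into the socket.

{"name": "play_rows", "arguments": {"deltas": [[0.04, 0.02, -0.6, 0, 0, 0, -1], [0, 0, -0.35, 0, 0, 0, -1], [0, 0, -0.15, 0, 0, 0, -1], [0, 0, -0.1, 0, 0, 0, -1], [0, 0, -0.1, 0, 0, 0, -1], [0, 0, -0.07, 0, 0, 0, -1], [0, 0, 0, 0, 0, 0, -1], [0, 0, 0, 0, 0, 0, -1]]}}

```text
time_s: 10.98
eef_pos: [583.6, -196.5, 25.0]
ee_rot: [0.0, 0.182, 0.983, -0.0]
force: [-0.0, 0.6, -1.0]
grip_width: 0.258
```

{"name": "play_rows", "arguments": {"deltas": [[0, 0, -0.025, 0, 0, 0, -1], [0, 0, 0, 0, 0, 0, -1], [0, 0, 0, 0, 0, 0, -0.35], [0, 0, 0, 0, 0, 0, -0.2], [0, 0, 0, 0, 0, 0, 0], [0, 0, 0, 0, 0, 0, 0.2], [0, 0, 0, 0, 0, 0, 0.4], [0, 0, 0, 0, 0, 0, 0.4]]}}

```text
time_s: 11.65
eef_pos: [583.5, -196.3, 23.5]
ee_rot: [-0.0, 0.182, 0.983, -0.0]
force: [-1.2, 0.4, -0.2]
grip_width: 0.7
```

{"name": "play_rows", "arguments": {"deltas": [[0, 0, 0.5, 0, 0, 0, 0.4], [0, 0, 1, 0, 0, 0, 0.4], [0, 0, 1, 0, 0, 0, 1], [0, 0, 1, 0, 0, 0, 1], [-0.5, 0, 0.5, 0, 0, 0, 1], [-0.7, 0.6, 0, 0, 0, 0, 1], [-0.7, 0.6, 0, 0, 0, 0, 1], [0, 0, 0, 0, 0, 0, 1]]}}

```text
time_s: 12.32
eef_pos: [502.8, -144.3, 182.7]
ee_rot: [-0.003, 0.182, 0.983, 0.001]
force: [1.0, -0.9, 0.2]
grip_width: 0.999
```

```bash
python3 - <<'E'
from fit import *
print(np.round(sensors.sense()["eef_pos"],1))
a=grab("wrist"); save(a,"pics/w6.png",k=1.5)
P=cloud(a)
def ck(n,x,y,lo,hi,r=26):
    m=(P[...,2]>lo)&(P[...,2]<hi)&(np.hypot(P[...,0]-x,P[...,1]-y)<r); w=P[m]
    if len(w)>5: print(n,len(w),np.median(w[:,2]).round(1),w.mean(0).round(1),cv2.minEnclosingCircle(w[:,:2].astype(np.float32)))
    else: print(n,len(w))
ck("mount",605,-92,29,37,22); ck("cap",583,-196,56,64,18)
E
```

```text
[ 502.8 -144.3  182.7]
mount 480 32.6 [604.4 -93.   32.6] ((605.716796875, -92.23292541503906), 15.600613594055176)
cap 267 60.3 [ 582.1 -196.1   60. ] ((582.7741088867188, -196.4688262939453), 9.946051597595215)
```

View pics/w6.png

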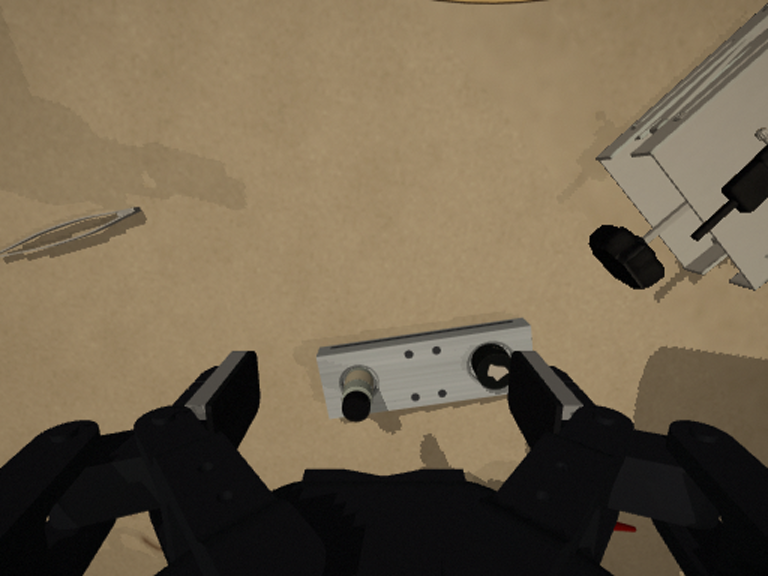

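Both samples are seated: the cap top is at 60.3 mm, the mount's face at about 32.6, and both are centred. Now over the jack to the loupe.

{"name": "play_rows", "arguments": {"deltas": [[0, 0.6, 0.7, 0, 0, 0, 1], [0, 0.95, 0.2, 0, 0, 0, 1], [0, 1, 0, 0, 0, 0, 1], [0, 1, 0, 0, 0, 0, 1], [0, 1, 0, 0, 0, 0, 1], [0, 1, 0, 0, 0, 0, 1], [0, 1, 0, 0, 0, 0, 1], [0, 1, 0, 0, 0, 0, 1]]}}

```text
time_s: 13.03
eef_pos: [508.0, 155.5, 219.8]
ee_rot: [0.001, 0.182, 0.983, 0.0]
force: [0.3, -0.1, 0.1]
grip_width: 1.002
```

{"name": "play_rows", "arguments": {"deltas": [[0, 1, 0, 0, 0, 0, 1], [0, 1, 0, 0, 0, 0, 1], [0, 1, 0, 0, 0, 0, 1], [0, 1, 0, 0, 0, 0, 1], [0, 1, -0.3, 0, 0, 0, 1], [0, 0, -1, 0, 0, 0, 1], [0, 0, 0, 0, 0, 0, 1], [0, 0, 0, 0, 0, 0, 1]]}}

```text
time_s: 13.7
eef_pos: [507.2, 353.1, 166.2]
ee_rot: [-0.002, 0.182, 0.983, -0.001]
force: [0.9, -0.4, 0.7]
grip_width: 0.998
```

```bash
python3 - <<'E'
from fit import *
print(np.round(sensors.sense()["eef_pos"],1))
a=grab("wrist")
P=cloud(a)
m=(P[...,2]>27)&(P[...,2]<36)&(np.hypot(P[...,0]-509,P[...,1]-355)<30)
w=P[m]; print("top",len(w),w.mean(0).round(1),cv2.minEnclosingCircle(w[:,:2].astype(np.float32)),cv2.minAreaRect(w[:,:2].astype(np.float32)))
m=(P[...,2]>5)&(P[...,2]<36)&(np.hypot(P[...,0]-509,P[...,1]-355)<30)
w=P[m]; print("all",cv2.minEnclosingCircle(w[:,:2].astype(np.float32)))
v,u=np.argwhere(m).mean(0).astype(int); print(u,v)
u0,v0=max(u-64,0),max(v-48,0)
save(a,"pics/w7.png",(u0,v0,u0+128,v0+96),6)
np.savez("w7.npz",**{k:a[k] for k in("pixels","z_map","fx","fy","cx","cy","T")})
E
```

```text
[507.2 353.1 166.2]
top 359 [507.3 362.7  29.6] ((507.4994201660156, 362.6675720214844), 11.112441062927246) ((507.3377685546875, 362.577880859375), (20.623798370361328, 21.979490280151367), 70.35469818115234)
all ((507.4660949707031, 362.7423400878906), 17.279972076416016)
264 176
```

View pics/w7.png

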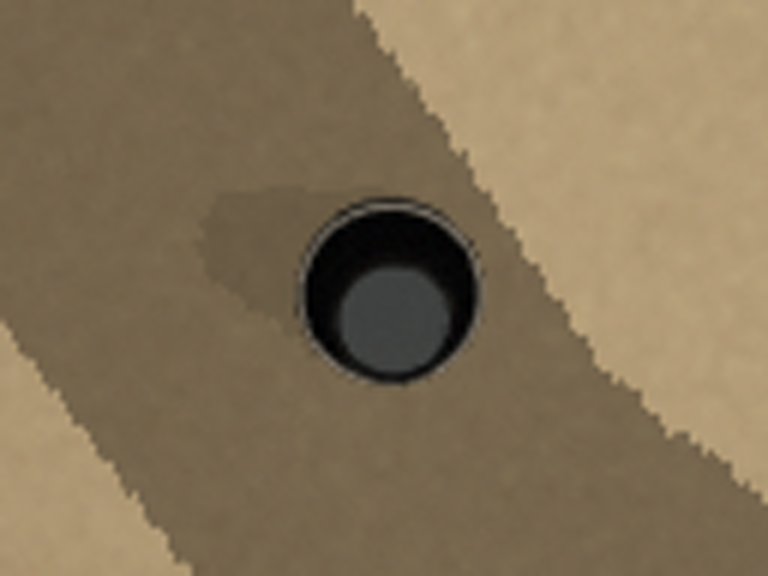

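The loupe's barrel is seen end-on, round and about 22 mm across, centred at (507.4,362.7). It is clear of other objects.

{"name": "play_rows", "arguments": {"deltas": [[0, 0.23, -0.9, 0, 0, 0, 1], [0, 0, -1, 0, 0, 0, 1], [0, 0, -1, 0, 0, 0, 1], [0, 0, -0.6, 0, 0, 0, 1], [0, 0, -0.3, 0, 0, 0, 1], [0, 0, -0.1, 0, 0, 0, 1], [0, 0, 0, 0, 0, 0, 1], [0, 0, 0, 0, 0, 0, 0.3]]}}

```text
time_s: 14.42
eef_pos: [509.1, 363.1, 14.1]
ee_rot: [0.002, 0.183, 0.983, 0.001]
force: [-0.3, -0.5, 0.2]
grip_width: 0.887
```

{"name": "play_rows", "arguments": {"deltas": [[0, 0, 0, 0, 0, 0, -0.1], [0, 0, 0, 0, 0, 0, -0.25], [0, 0, 0, 0, 0, 0, -0.35], [0, 0, 0, 0, 0, 0, -0.45], [0, 0, 0, 0, 0, 0, -0.6], [0, 0, 0, 0, 0, 0, -1], [0, 0, 0, 0, 0, 0, -1], [0, 0, 0, 0, 0, 0, -1]], "squeeze": 45}}

```text
time_s: 15.08
eef_pos: [507.9, 363.0, 12.6]
ee_rot: [0.001, 0.182, 0.983, 0.0]
force: [-0.7, -0.9, 5.1]
grip_width: 0.31
```

{"name": "play_rows", "arguments": {"deltas": [[0, 0, 0, 0, 0, 0, -1], [0, 0, 0, 0, 0, 0, -1], [0, 0, 0, 0, 0, 0, -1], [0, 0, 0, 0, 0, 0, -1]]}}

```text
time_s: 15.42
eef_pos: [507.9, 363.0, 12.6]
ee_rot: [0.001, 0.182, 0.983, 0.0]
force: [-1.2, -0.3, 6.3]
grip_width: 0.309
```

The width reads about 27.6 mm against the 22 mm expected, so the jaws are about 17° off the loupe's axes. I'll open, turn and regrip.

{"name": "play_rows", "arguments": {"deltas": [[0, 0, 0, 0, 0, 0, 0], [0, 0, 0, 0, 0, 0, 0], [0, 0, 0, 0, 0, 0, 0.1], [0, 0, 0, 0, 0, 0.95, 0.1], [0, 0, 0, 0, 0, 0.95, 0.1], [0, 0, 0, 0, 0, 0.95, 0.1], [0, 0, 0, 0, 0, 0, 0.1], [0, 0, 0, 0, 0, 0, 0.1]]}}

```text
time_s: 16.08
eef_pos: [507.4, 362.8, 11.4]
ee_rot: [-0.0, 0.036, 0.999, -0.0]
force: [-0.2, -0.2, -0.3]
grip_width: 0.548
```

{"name": "play_rows", "arguments": {"deltas": [[0, 0, 0, 0, 0, 0, -0.1], [0, 0, 0, 0, 0, 0, -0.25], [0, 0, 0, 0, 0, 0, -0.35], [0, 0, 0, 0, 0, 0, -0.45], [0, 0, 0, 0, 0, 0, -0.6], [0, 0, 0, 0, 0, 0, -1], [0, 0, 0, 0, 0, 0, -1], [0, 0, 0, 0, 0, 0, -1]]}}

```text
time_s: 16.75
eef_pos: [507.6, 362.9, 11.8]
ee_rot: [0.0, 0.034, 0.999, 0.0]
force: [-1.0, 0.1, 3.6]
grip_width: 0.265
```

{"name": "play_rows", "arguments": {"deltas": [[0, 0, 0, 0, 0, 0, -1], [0, 0, 0, 0, 0, 0, -1], [0, 0, 0, 0, 0, 0, -1], [0, 0, 0, 0, 0, 0, -1]]}}

```text
time_s: 17.08
eef_pos: [507.6, 362.9, 11.7]
ee_rot: [0.0, 0.034, 0.999, 0.0]
force: [-1.4, -0.8, 4.7]
grip_width: 0.264
```

23.6 mm is much better, with about 4° left in the same direction. One more touch.

{"name": "play_rows", "arguments": {"deltas": [[0, 0, 0, 0, 0, 0, -0.2], [0, 0, 0, 0, 0, 0, 0], [0, 0, 0, 0, 0, 0, 0], [0, 0, 0, 0, 0, 0.65, 0], [0, 0, 0, 0, 0, 0, -0.2], [0, 0, 0, 0, 0, 0, -0.35], [0, 0, 0, 0, 0, 0, -0.45], [0, 0, 0, 0, 0, 0, -0.6]]}}

```text
time_s: 17.75
eef_pos: [507.6, 362.8, 11.6]
ee_rot: [0.0, 0.001, 1.0, 0.0]
force: [-0.7, -0.1, -1.3]
grip_width: 0.253
```

{"name": "play_rows", "arguments": {"deltas": [[0, 0, 0, 0, 0, 0, -1], [0, 0, 0, 0, 0, 0, -1], [0, 0, 0, 0, 0, 0, -1], [0, 0, 0, 0, 0, 0, -1], [0, 0, 0, 0, 0, 0, -1], [0, 0, 0, 0, 0, 0, -1], [0, 0, 0, 0, 0, 0, -1]]}}

```text
time_s: 18.33
eef_pos: [507.6, 362.8, 11.6]
ee_rot: [0.0, 0.0, 1.0, 0.0]
force: [0.8, -0.3, 1.7]
grip_width: 0.254
```

{"name": "play_rows", "arguments": {"deltas": [[0, 0, 0.2, 0, 0, 0, -1], [0, 0, 0.6, 0, 0, 0, -1], [0, 0, 0.8, 0, 0, 0, -1], [0, 0, 0.8, 0, 0, 0, -1], [0, 0, 0.8, 0, 0, 0, -1], [0, 0, 0.8, 0, 0, 0, -1], [0, 0, 0.3, 0, 0, 0, -1], [0, 0, 0, 0, 0, 0, -1]]}}

```text
time_s: 19.0
eef_pos: [508.4, 363.3, 187.6]
ee_rot: [0.003, 0.0, 1.0, 0.001]
force: [0.2, -0.1, -0.3]
grip_width: 0.252
```

```bash
python3 - <<'E'
from fit import *
q=sensors.sense()["eef_pos"]; print(np.round(q,1))
a=grab("wrist"); save(a,"pics/w8.png",(128,144,384,336),3)
s=grab("side"); save(s,"pics/s8.png",(60,40,260,190),4)
P=cloud(a)
m=(P[...,2]>q[2]+13)&(P[...,2]<q[2]+24)&(np.hypot(P[...,0]-q[0],P[...,1]-q[1])<13); m[:,:228]=0; m[:,284:]=0
w=P[m]; print(len(w),np.median(w[:,2])-q[2],w.mean(0)-q,cv2.minEnclosingCircle((w-q)[:,:2].astype(np.float32)))
E
```

```text
[508.4 363.3 187.6]
1738 17.839843216227365 [-0.9060201  -0.25396767 17.78234228] ((0.03488487750291824, 0.007612565532326698), 12.955370903015137)
```

View pics/w8.png

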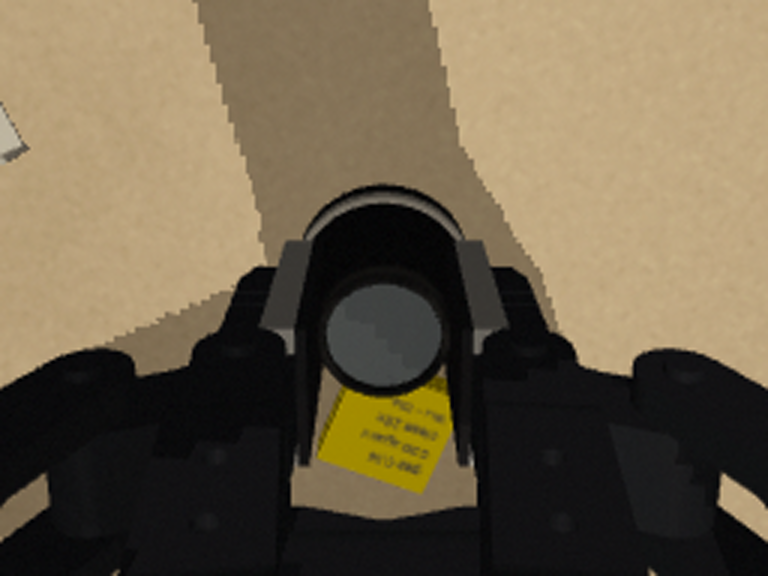

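The loupe is held upright between the pads, with the sticky pad below in the background. Carrying it high over the jack.

{"name": "play_rows", "arguments": {"deltas": [[0, 0, 0, 0, 0, 0, -1], [0.1, -0.45, 0, 0, 0, 0, -1], [0.15, -0.75, 0, 0, 0, 0, -1], [0.2, -0.9, 0, 0, 0, 0, -1], [0.2, -0.9, 0, 0, 0, 0, -1], [0.2, -0.9, 0, 0, 0, 0, -1], [0.2, -0.9, 0, 0, 0, 0, -1], [0.2, -0.9, 0, 0, 0, 0, -1]]}}

```text
time_s: 19.77
eef_pos: [556.9, 133.0, 182.0]
ee_rot: [-0.001, 0.0, 1.0, -0.0]
force: [1.1, -0.1, 0.2]
grip_width: 0.249
```

{"name": "play_rows", "arguments": {"deltas": [[0.2, -0.9, 0, 0, 0, 0, -1], [0.2, -0.9, 0, 0, 0, 0, -1], [0.2, -0.9, 0, 0, 0, 0, -1], [0.2, -0.9, 0, 0, 0, 0, -1], [0.2, -0.9, 0, 0, 0, 0, -1], [0.15, -0.75, 0, 0, 0, 0, -1], [0.05, -0.42, 0, 0, 0, 0, -1], [0, 0, 0, 0, 0, 0, -1]]}}

```text
time_s: 20.43
eef_pos: [605.1, -95.4, 181.4]
ee_rot: [-0.001, 0.002, 1.0, 0.0]
force: [-0.4, 0.5, -1.1]
grip_width: 0.252
```

{"name": "play_rows", "arguments": {"deltas": [[0, 0, 0, 0, 0, 0, -1], [0, 0, 0, 0, 0, 0, -1], [0, 0, 0, 0, 0, 0, -1]]}}

```text
time_s: 20.68
eef_pos: [605.3, -90.7, 183.1]
ee_rot: [-0.0, -0.001, 1.0, 0.0]
force: [0.2, -0.2, -0.3]
grip_width: 0.255
```

{"name": "play_rows", "arguments": {"deltas": [[0, 0, -0.5, 0, 0, 0, -1], [0, 0, -0.8, 0, 0, 0, -1], [0, 0, -0.8, 0, 0, 0, -1], [0, 0, -0.5, 0, 0, 0, -1], [0, 0, -0.2, 0, 0, 0, -1], [0, 0, 0, 0, 0, 0, -1], [0, 0, 0, 0, 0, 0, -1], [0, 0, 0, 0, 0, 0, -1]]}}

```text
time_s: 21.35
eef_pos: [606.4, -92.0, 73.4]
ee_rot: [0.001, -0.0, 1.0, -0.001]
force: [0.6, -0.1, -0.6]
grip_width: 0.257
```

```bash
python3 - <<'E'
from fit import *
q=sensors.sense()["eef_pos"]; print(np.round(q,1))
s=grab("side"); a=grab("wrist")
P=cloud(a); v,u=np.mgrid[0:384,0:512]
for lo,hi in((-9,-1),(16,22)):
    m=(P[...,2]>q[2]+lo)&(P[...,2]<q[2]+hi)&(np.hypot(P[...,0]-q[0],P[...,1]-q[1])<20)&(u>228)&(u<284); w=P[m]
    print(lo,len(w),(w.mean(0)-q).round(1) if len(w) else "")
S=cloud(s); m=(np.hypot(S[...,0]-605,S[...,1]+92)<20)&(S[...,2]>21)
v,u=np.argwhere(m).mean(0).astype(int); print(u,v)
save(s,"pics/s9.png",(u-50,v-40,u+50,v+35),8)
w=S[m]; h,_=np.histogram(w[:,2],np.arange(20,90,2)); print(dict(zip(range(20,88,2),h.tolist())))
E
```

```text
[606.4 -92.   73.4]
-9 370 [-14.   -0.4  -3.8]
16 1635 [-0.6 -0.3 18.1]
263 193
{20: 2, 22: 9, 24: 6, 26: 5, 28: 9, 30: 12, 32: 28, 34: 2, 36: 0, 38: 0, 40: 0, 42: 0, 44: 0, 46: 0, 48: 0, 50: 0, 52: 0, 54: 0, 56: 0, 58: 0, 60: 3, 62: 8, 64: 8, 66: 7, 68: 14, 70: 9, 72: 3, 74: 8, 76: 3, 78: 5, 80: 5, 82: 4, 84: 4, 86: 4}
```

View pics/s9.png

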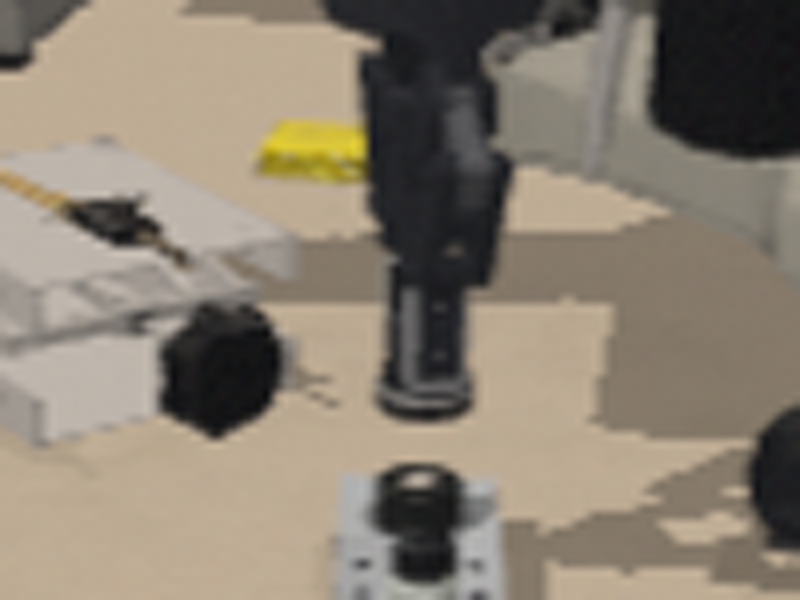

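The side view shows the loupe upright at (425,390), centred above the mount at (420,500). The jack and the divider are undisturbed. Lowering it to the hover height.

{"name": "play_rows", "arguments": {"deltas": [[0, 0, -0.12, 0, 0, 0, -1], [0, 0, -0.12, 0, 0, 0, -1], [0, 0, -0.1, 0, 0, 0, -1], [0, 0, -0.06, 0, 0, 0, -1], [0, 0, 0, 0, 0, 0, -1], [0, 0, 0, 0, 0, 0, -1], [0, 0, 0, 0, 0, 0, -1], [0, 0, 0, 0, 0, 0, -1]]}}

```text
time_s: 22.12
eef_pos: [605.6, -92.1, 55.7]
ee_rot: [0.0, 0.0, 1.0, -0.0]
force: [0.3, -0.3, 0.0]
grip_width: 0.255
```

{"name": "play_rows", "arguments": {"deltas": [[0, 0, 0, 0, 0, 0, -1], [0, 0, 0, 0, 0, 0, -1], [0, 0, 0, 0, 0, 0, -1], [0, 0, 0, 0, 0, 0, -1]]}}

```text
time_s: 22.45
eef_pos: [605.5, -92.0, 55.6]
ee_rot: [0.0, 0.0, 1.0, -0.0]
force: [0.5, -0.4, -0.3]
grip_width: 0.257
```

```bash
python3 - <<'E'
from fit import *
q=sensors.sense()["eef_pos"]; print(np.round(q,1))
s=grab("side"); S=cloud(s)
m=(np.hypot(S[...,0]-605,S[...,1]+92)<21)&(S[...,2]>21)
w=S[m]; h,_=np.histogram(w[:,2],np.arange(20,70)); print(dict(zip(range(20,70),h.tolist())))
for n,lo,hi in(("mountface",30,36),("rim",42,52)):
    k=w[(w[:,2]>lo)&(w[:,2]<hi)]; print(n,k[:,0].min().round(1),k[:,0].max().round(1),k.mean(0).round(1))
save(s,"pics/s10.png",(203,130,323,220),6)
E
```

```text
[605.5 -92.   55.6]
{20: 0, 21: 4, 22: 3, 23: 2, 24: 2, 25: 4, 26: 3, 27: 5, 28: 2, 29: 3, 30: 4, 31: 10, 32: 15, 33: 10, 34: 0, 35: 0, 36: 0, 37: 0, 38: 0, 39: 0, 40: 0, 41: 0, 42: 0, 43: 1, 44: 4, 45: 4, 46: 4, 47: 6, 48: 4, 49: 2, 50: 3, 51: 6, 52: 8, 53: 4, 54: 3, 55: 2, 56: 0, 57: 6, 58: 2, 59: 2, 60: 0, 61: 5, 62: 4, 63: 3, 64: 2, 65: 1, 66: 2, 67: 2, 68: 3}
mountface 590.6 617.6 [603.8 -94.7  32.3]
rim 587.6 618.2 [ 601.7 -103.9   47.9]
```

View pics/s10.png

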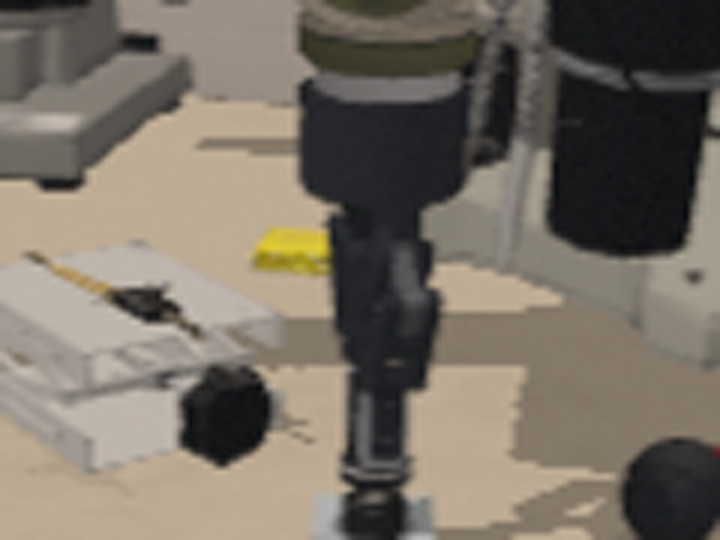

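The loupe's rim sits just above the mount's face. The gap is about 11 mm, so I'll trim it by 1 mm and hand in.

{"name": "play_rows", "arguments": {"deltas": [[0, 0, -0.025, 0, 0, 0, -1], [0, 0, 0, 0, 0, 0, -1], [0, 0, 0, 0, 0, 0, -1], [0, 0, 0, 0, 0, 0, -1], [0, 0, 0, 0, 0, 0, -1], [0, 0, 0, 0, 0, 0, -1]]}}

```text
time_s: 23.0
eef_pos: [605.5, -92.0, 54.5]
ee_rot: [0.0, 0.0, 1.0, -0.0]
force: [-0.2, -0.2, -1.1]
grip_width: 0.258
```

```bash
python3 - <<'E'
from rig import order,sensors
s=sensors.sense(); print(s["eef_pos"],s["grip_width"],s["time_s"]); print(order.finish_job())
E
```

```text
[605.50154856 -92.01808546  54.52914295] 0.25816687646480746 23.0
the job is handed in; nothing more can be done
None
```

The job is handed in at 23.0 s. Both samples are in the block and the loupe is still held upright over the mount.

- **Mount:** it sits face up in the wide nest, with its face measured at about 32.5 mm (33 expected) and centred within about 1 mm.
- **Vial:** it stands upright in the narrow socket, with the cap top at 60.3 mm (60 expected) and centred within about 1 mm.
- **Loupe:** I carried it about 90 mm clear over the jack. It now hovers about 10 mm above the polished face, centred within about 1 mm. The gap comes from the tool height (54.5 mm) and the height at which I gripped it; the side camera's depth agreed to about 1 mm before a final 1 mm trim, and I took no picture after that trim.

**Regrip:** the first two grips on the loupe were off its axes (about 27.6 and 23.6 mm wide). I regripped on the worktop until the width read about 22.5 mm; the expected stop is 22 mm.

The last side view showed the jack, divider and sticky pad apparently undisturbed. I did not re-measure the objects outside that view at the end.

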